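Wipe a broken porcelain plate off the steel top into the waste bin

ROBOT

A 6-joint arm with a two-finger parallel gripper is mounted at the origin on a cart in front of the work surface, level with it; the furniture and walls round the work are solid. World frame = base frame: x ahead of the robot, y to its left, z up, the work surface at z = 0. Lengths are in m, angles in degrees, forces in N, time in s.
With the tool pointing down it reaches from about 0.375 to 0.9 m from the base axis. Payload 3.1 kg.
Tool frame: the origin (TCP) lies on the centre line of the jaws, within the pads' length; the fingertips stand 17 mm ahead of it and the grasp point (between the pads) lies 2 mm behind it; z points along the fingers, y is the line along which they close (so a half turn about z gives the same grasp; the last joint's range is limited). The gripper opens to 87 mm and grips with 3 to 60 N. Pads are 19 mm wide; open, the fingers measure 117 mm over their backs; the gripper's body (75 mm by 190 mm) begins 51 mm behind the grasp point.
Start: joints at [-85.972, 30.224, 82.088, -0, 67.689, -10.227], TCP at [0.154, -0.606, 0.24] pointing down, gripper open.
Joint ranges: [-176.69, 176.69], [-43.24, 126.21], [12.49, 139.97], [-82, 262], [0, 151.66], [-163.58, 163.58]. Speed limits (degrees/s): [159.86, 159.86, 180, 180, 180, 180].

INTERFACE

Orientations are given as a 3x3 rotation matrix whose columns are the frame's x, y, z axes.
In Python, from rig import bot, imaging, finder gives the robot as it stands. The module is installed in compiled form; this text tells all that it offers.
- The arm moves only by the tool play_rows, never from a script. Its argument "motion" is a list that holds one entry, the list of rows, each a list of 6 numbers: the shift along the tool's x, y, z in parts of the range, where 1.0 means 0.75 m, then the turn, a rotation vector about the tool's x, y, z in parts of the range, where 1.0 means 90 degrees. In form: [[[dx, dy, dz, wx, wy, wz], ...]]. A call has 1 to 8 rows; each row is the pose to reach, as a shift and turn from the pose commanded when the call began, along the tool's axes at that moment; what a row does not reach only later rows make up. A row lasts 1/12 s, in which the tool goes at most 41.7 mm and 7.16 degrees, less where a joint would pass 70% of its speed; a pose out of reach is approached as far as the arm can. A call with a gripper value outside its range is refused whole. "fingers" is the finger opening in m, from 0 to 0.087, set as the call begins (left out, the last holds). The fingers move at their own pace and stop on an object; the grip force is fixed at half the most. Time passes only in rows, so rows that repeat a pose let the fingers close. It gives the time, the measured TCP pose, the force, the opening and the grip force at its end, in the units of the state.
- bot.read_state(): the state, without advancing time (a new reading comes with each control period).
- imaging.capture(name): name is "scene" or "top" or "wrist"; returns a dict with "frame" (400x640x3 uint8, red, green, blue), "camera_matrix" (3x3 intrinsics, pixels), "R" (3x3) and "t" (3): a world point X has camera coordinates R X + t. Camera axes: x right, y down, z forward; pixel columns grow to the right and rows downward; lengths in m; the calibration is good to about 2 mm. A picture is of the moment at which its call begins. There is no depth.
- bot.hand_in(): hands the job in; it is judged then, once.
Trained networks look in the newest picture that a camera, given by its name, has taken for a name from the list of things; names that differ only in an ending like _2 or _b are one class to them, and where a whole thing is asked for, a point or a joint stands for the part that bears it (a point fixed in the world has none). Each returns a list of dicts, best first, with "confidence" (0 to 1); they miss things now and then, are a little off and sometimes report something else, mostly with a low value. They report only what shows in the picture. A call takes as long as a camera call. They do not tell look-alikes from the thing itself.
- finder.recognise(camera, name): "at" ([x, y, z] in m, in world coordinates, good to about 4 mm: the middle of the surface that is visible of it).
- finder.outline_of(camera, name): "pixels" (400x640 bool, what is visible of it).
The state is a dict: "time_s": time; "joint_positions": joint angles; "qvel": joint speeds; "tau": joint torques, N m; "position": TCP position; "tcp_rot": TCP orientation; "force": force on the tool from outside, world axes, zero at the start; "moment": the same for the moment, N m; "opening": opening from 0.0 (shut) to 1.0 (fully open); "grasp_force": force on a finger pad.
Only numpy, scipy, OpenCV 4.12 (cv2) and the standard library are available. Lean on these libraries where they do the work, as an engineer would, in place of code of your own. Each camera call takes 0.05 s, during which the arm holds its last target. There are 200 camera calls.

TASK

A porcelain disc has broken on the steel wiping plate of the broken-ware station: slide the gate's knob to its end stop so that the drop opening is fully open, wipe all four pieces off the plate into the bin with the scraper block, then slide the gate fully shut again and stand the scraper back upright in its tray. The pieces are sharp, so never touch them with the fingers or the arm. Leave the flask on the plate and the dropper bottles standing where they are.

Things in the scene. Friction and masses are not known exactly. Their poses are not given: they have to be found in the camera images.
- station: Steel broken-ware station, fixed. Origin on the bench under its plate, z up, own x points away from the robot, yaw 0.12 to 0.42. Wiping plate: top z = 80 mm, own x -130 to 130, y -120 to 130 mm; 6 mm rims along both long sides (beyond x = +-130) stand 10 mm above it; the end y = 130 has no rim, so a tool may start behind it. Wipe towards own -y, where the plate ends at the opening.
- opening (a point): Centre of the drop opening, level with the plate (z = 80 mm): 260 mm across (station x), from the plate's edge at station y = -120 to the end wall at y = -213 mm (6 mm thick, 10 mm above the plate). Below it is the closed bin, floor z = 12 mm, station y -213 to 30 mm.
- gate (a joint): Flat gate across the opening, 8 mm below the plate's top; slides along station y. 0 = shut, 0.095 m = against the open end stop; grows towards station +y. Starts shut or up to 0.02 ajar. About 2 N of friction; stays where left. Moved by its upright knob outside the near rim: push it sideways or pinch it from above.
- gate_knob (a point): Centre of the top of the gate's black knob, moves with it: 20 mm diameter, z 84 to 120 mm, on a 12 mm stem, at station x = -150 mm (4 mm clear of the near rim, whose top is z = 90 mm); station y = -130 mm when shut, -35 mm when open.
- scraper: Scraper block, about 0.2 kg: a crosswise block 70 mm wide (its y), 24 mm deep (its x) and 34 mm high with a flat rubber sole, and in its middle an upright black square handle 24 x 24 mm up to z = 112 mm (grip it above z = 50 mm). Origin at the centre of the sole, z up the handle. Either 70 mm face can wipe. It starts standing upright in its tray.
- tray: Shallow grey drip tray for the scraper, fixed, 85 mm (its x) x 130 mm (its y), rim 12 mm high and 4 mm thick, inner floor at z = 4 mm. Origin at the centre of its underside. It stands to the robot's right.
- flask: Small conical glass flask (50 mm diameter at the foot, 84 mm tall, 0.12 kg) standing loose on the wiping plate among the pieces; it is to stay. Origin at the centre of its foot.
- dropper_a: Dropper bottle, 34 mm diameter, 106 mm tall, loose, behind the tray to the left. A bystander; origin at the centre of its foot.
- dropper_b: Dropper bottle, 34 mm diameter, 106 mm tall, loose, behind the tray to the right. A bystander; origin at the centre of its foot.
- burette_stand: Titration stand with stirrer and flask, fixed, between tray and station: base 262 (x) x 150 mm (y), origin at its centre; burette and rod rise to 0.65 m: carry things round it on the robot's side. Overhead, beyond world x = 0.71 m, hangs a shelf, underside z = 0.59 m: over the station's far side keep the wrist low (go round the flask, not high over it).
- piece_0: Piece of a broken perforated porcelain disc, white, flat, roughly a quarter disc, about 57 x 47 mm, 68 mm corner to corner (the largest), 10 mm thick, 35 g, sharp: not to be touched with fingers or arm. Lies flat on the wiping plate. Origin at its centroid on its underside, no corner more than 34 mm away.
- piece_1: Piece of a broken perforated porcelain disc, white, flat, roughly a quarter disc, about 46 x 47 mm, 59 mm corner to corner, 10 mm thick, 35 g, sharp: not to be touched with fingers or arm. Lies flat on the wiping plate. Origin at its centroid on its underside, no corner more than 34 mm away.
- piece_2: Piece of a broken perforated porcelain disc, white, flat, roughly a quarter disc, about 51 x 40 mm, 58 mm corner to corner, 10 mm thick, 35 g, sharp: not to be touched with fingers or arm. Lies flat on the wiping plate. Origin at its centroid on its underside, no corner more than 34 mm away.
- piece_3: Piece of a broken perforated porcelain disc, white, flat, roughly a quarter disc, about 48 x 39 mm, 58 mm corner to corner (the smallest), 10 mm thick, 35 g, sharp: not to be touched with fingers or arm. Lies flat on the wiping plate. Origin at its centroid on its underside, no corner more than 34 mm away.
Things that resemble listed ones, but are neither listed nor needed, are in the scene too. Of the things like the scraper, leave any that is orange; of the rest the larger one is meant.

How it is judged (in metres and radians):
On the way, in this order (a step that is already met when the one before it is completed fails the run):
1. the gate is slid fully open, to its end stop (value of joint gate above 0.089 m), for 0.1 s.
2. all four pieces are in the bin under the opening (x of piece_0 in the frame of station between -0.13 and 0.13 m and y of piece_0 in the frame of station between -0.215 and 0.035 m and z of each of piece_0, piece_1, piece_2, piece_3 in the frame of station below 0.065 m and x of piece_1 in the frame of station between -0.13 and 0.13 m and y of piece_1 in the frame of station between -0.215 and 0.035 m and x of piece_2 in the frame of station between -0.13 and 0.13 m and y of piece_2 in the frame of station between -0.215 and 0.035 m and x of piece_3 in the frame of station between -0.13 and 0.13 m and y of piece_3 in the frame of station between -0.215 and 0.035 m), for 0.2 s.
At the end, for the whole second after the job is handed in: All four pieces lie in the bin below the gate, at rest; the gate is shut to within 6 mm; the scraper stands upright (within 0.1 rad), released, with its sole on the floor of its tray; the flask and both dropper bottles stand upright, within 30 mm of where they were (all of step 2 and value of joint gate below 0.006 m and linear speed of each of piece_0, piece_1, piece_2, piece_3, scraper below 0.02 m/s and x of scraper in the frame of tray between -0.032 and 0.032 m and y of scraper in the frame of tray between -0.05 and 0.05 m and height (world z) of scraper below 0.01 m and angle between scraper's own z axis and vertical below 0.1 rad and distance of each of flask, dropper_a, dropper_b from where it was at the start of the episode below 0.03 m and angle between each of flask, dropper_a, dropper_b's own z axis and vertical below 0.15 rad); the robot touches nothing.
It fails at once if a piece is touched with the fingers or the arm (contact force between any of the fingers, the arm and piece_0 above 0.5 N or contact force between any of the fingers, the arm and piece_1 above 0.5 N or contact force between any of the fingers, the arm and piece_2 above 0.5 N or contact force between any of the fingers, the arm and piece_3 above 0.5 N).
It fails at once if the flask or a dropper bottle is knocked over or shoved more than 40 mm (distance of any of flask, dropper_a, dropper_b from where it was at the start of the episode above 0.04 m or angle between any of flask, dropper_a, dropper_b's own z axis and vertical above 0.5 rad).
It also fails if it takes over 72 s, if anything falls off the work surface, if the arm or the gripper's body presses on something with over 40 N, if the wrist force passes 120 N, or if a joint passes its speed limit or range.

## Working session

There is one attempt and no reset: what is moved stays moved. The work goes in short steps, Python scripts to look and compute and a tool call to move; the robot and the scene stay as the last step left them, time stands still between calls to the robot, and variables do not carry over. Pictures are saved under pics/ and viewed, at most 10 in all, crops included, and the job is handed in when it is done.

Besides the shell and the picture viewer there is one more tool, called by a JSON object that holds its "api" and its "payload". play_rows: Moves the arm, as the interface text tells. Its arguments: {"type":"object","properties":{"motion":{"type":"array"},"fingers":{"type":"number"}},"required":["motion"]}

```bash
mkdir -p pics; cat > h.py <<'E'
import numpy as np,cv2
from rig import bot,imaging,finder
def cap(n,f=None):
    c=imaging.capture(n)
    if f: cv2.imwrite('pics/'+f,c['frame'][:,:,::-1])
    return c
def proj(c,X):
    p=c['R']@np.array(X,float)+c['t']; q=c['camera_matrix']@p; return q[:2]/q[2]
def onz(c,uv,z):
    R,t=np.array(c['R']),np.array(c['t']); d=R.T@np.linalg.solve(c['camera_matrix'],[uv[0],uv[1],1.]); o=-R.T@t
    return o+d*(z-o[2])/d[2]
E
python3 - <<'E'
from h import *
s=bot.read_state(); print(s['time_s'],s['position'],np.round(s['tcp_rot'],3).tolist())
for n in ['scene','top']:
    c=cap(n,n+'0.png'); print(n,np.round(-np.array(c['R']).T@c['t'],3))
    for k in ['station','gate_knob','scraper','tray','flask','dropper_a','piece_0','burette_stand']:
        for d in finder.recognise(n,k): print(k,round(d['confidence'],2),np.round(d['at'],3),np.round(proj(c,d['at'])))
E
```

```text
0.0 [ 0.15385998 -0.60505489  0.23858601] [[0.969, 0.246, -0.0], [0.246, -0.969, 0.002], [0.0, -0.002, -1.0]]
scene [-0.311 -0.457  0.573]
station 0.88 [0.485 0.125 0.074] [266. 198.]
gate_knob 0.71 [0.548 0.148 0.069] [271. 190.]
scraper 0.98 [ 0.5   -0.424  0.028] [460. 256.]
scraper 0.64 [ 0.362 -0.324  0.038] [405. 274.]
scraper 0.57 [ 0.465 -0.278  0.042] [398. 244.]
dropper_a 0.67 [ 0.57  -0.219  0.048] [388. 218.]
dropper_a 0.57 [ 0.581 -0.459  0.047] [481. 237.]
burette_stand 0.35 [ 0.464 -0.276  0.04 ] [397. 245.]
top [ 0.365 -0.007  1.353]
station 0.67 [0.528 0.254 0.079] [248. 191.]
gate_knob 0.87 [0.549 0.151 0.072] [279. 184.]
scraper 0.72 [ 0.473 -0.267  0.045] [406. 207.]
scraper 0.56 [ 0.502 -0.417  0.026] [449. 199.]
tray 0.94 [ 0.47  -0.287  0.006] [409. 209.]
flask 0.5 [0.524 0.309 0.114] [228. 191.]
dropper_a 0.48 [ 0.579 -0.204  0.054] [386. 175.]
piece_0 0.7 [0.477 0.231 0.084] [254. 206.]
piece_0 0.63 [0.451 0.391 0.094] [204. 215.]
piece_0 0.62 [0.522 0.308 0.114] [228. 192.]
piece_0 0.58 [0.593 0.232 0.092] [254. 171.]
piece_0 0.46 [0.566 0.402 0.096] [201. 179.]
```

View pics/scene0.png

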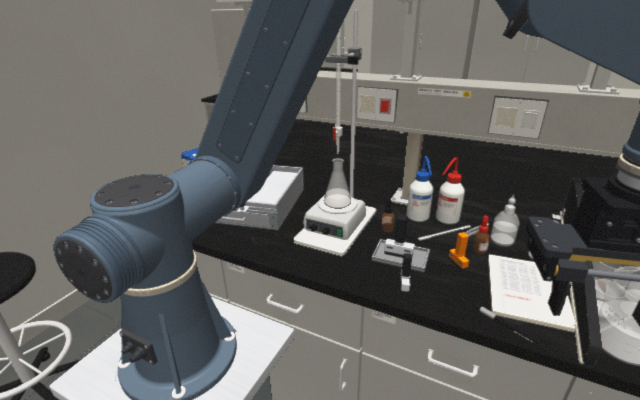

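View pics/top0.png

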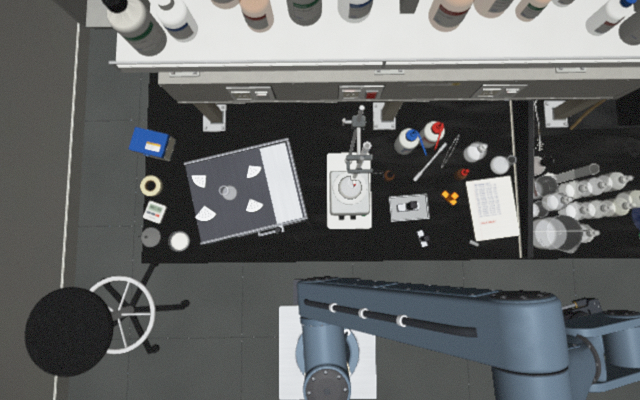

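The scene view shows the scraper-like things: a white block with a black handle in the tray (top view 406,207), an orange one (450,199), and a small white and black one outside the tray (422,239). I choose the non-orange, larger one in the tray and will check it in a crop. The station is on the left with four white pieces around the flask at (228,192).

```bash
python3 - <<'E'
from h import *
c=cap('top'); f=c['frame'][:,:,::-1]
a=cv2.resize(f[130:252,175:315],None,fx=4,fy=4,interpolation=cv2.INTER_CUBIC)
b=cv2.resize(f[185:250,380:475],None,fx=5,fy=5,interpolation=cv2.INTER_CUBIC)[:, :]
b=cv2.resize(b,(240,164)); 
o=np.zeros((488,800,3),np.uint8); o[:,:560]=a; o[:164,560:]=b; cv2.imwrite('pics/crop.png',o)
for k in ['station','tray','gate','flask']:
    for d in finder.outline_of('top',k)[:2]:
        m=d['pixels'].astype(np.uint8); p=cv2.findNonZero(m); r=cv2.minAreaRect(p); print(k,round(d['confidence'],2),int(m.sum()))
        z={'station':.09,'tray':.012,'gate':.072,'flask':.08}[k]
        print(np.round(cv2.boxPoints(r),1).tolist(),np.round([onz(c,q,z)[:2] for q in cv2.boxPoints(r)],3).tolist())
E
```

```text
station 0.7 8253
[[182.60000610351562, 162.3000030517578], [288.5, 137.5], [309.0, 225.1999969482422], [203.10000610351562, 250.0]] [[0.623, 0.465], [0.702, 0.12], [0.414, 0.054], [0.339, 0.391]]
station 0.29 131
[[451.0, 175.0], [461.5, 164.5], [469.0, 172.0], [458.5, 182.5]] [[0.572, -0.408], [0.606, -0.444], [0.581, -0.467], [0.547, -0.432]]
tray 0.59 818
[[387.0, 197.0], [426.70001220703125, 193.39999389648438], [429.0, 219.1999969482422], [389.29998779296875, 222.8000030517578]] [[0.511, -0.21], [0.522, -0.347], [0.433, -0.351], [0.423, -0.216]]
gate 0.87 1989
[[259.20001220703125, 148.1999969482422], [286.1000061035156, 142.6999969482422], [303.29998779296875, 226.1999969482422], [276.3999938964844, 231.6999969482422]] [[0.672, 0.219], [0.69, 0.129], [0.412, 0.073], [0.395, 0.161]]
gate 0.58 120
[[193.0, 176.0], [205.0, 176.0], [205.0, 187.0], [193.0, 187.0]] [[0.581, 0.436], [0.58, 0.397], [0.544, 0.396], [0.544, 0.435]]
flask 0.56 220
[[216.5, 190.5], [226.5, 180.5], [239.0, 193.0], [229.0, 203.0]] [[0.531, 0.355], [0.563, 0.323], [0.522, 0.282], [0.489, 0.314]]
```

View pics/crop.png

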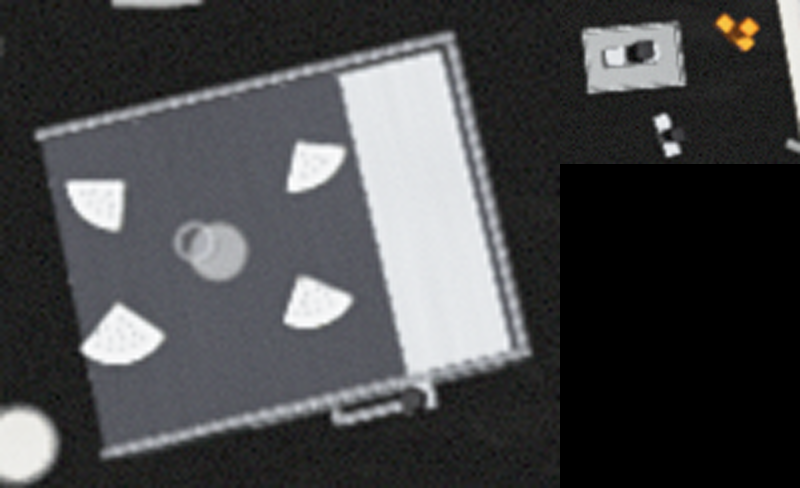

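The crop confirms that the tray block is the larger one (crop 630,52); the small one is at (668,133) and the orange one at (738,30). The plate's edge at the opening runs (340,75)–(406,373), the knob is at (411,400), the flask foot at about (218,250), and there are four white pieces.

```bash
cat >> h.py <<'E'
def fit(P,Q):
    P,Q=np.array(P,float),np.array(Q,float); p,q=P.mean(0),Q.mean(0); A,B=P-p,Q-q
    a=np.arctan2((A[:,0]*B[:,1]-A[:,1]*B[:,0]).sum(),(A*B).sum()); R=np.array([[np.cos(a),-np.sin(a)],[np.sin(a),np.cos(a)]])
    return a,R,q-R@p
E
python3 - <<'E'
from h import *
c=cap('top'); pc=lambda x,y:(175+(x+.5)/4-.5,130+(y+.5)/4-.5)
Q=[onz(c,pc(*p),.09)[:2] for p in [(38,134),(453,35),(530,353),(103,456)]]+[onz(c,pc(*p),.08)[:2] for p in [(340,75),(406,373)]]
P=[(.136,.130),(.136,-.219),(-.136,-.219),(-.136,.130),(.13,-.12),(-.13,-.12)]
a,R,t=fit(P,Q); print('yaw',a,'t',t,'res mm',np.round(1000*(np.array(P)@R.T+t-Q),1).tolist())
np.savez('st.npz',R=R,t=t,a=a)
S=lambda X:(R.T@(np.array(X)[:2]-t)).round(4)
print('knob',onz(c,pc(411,400),.12),S(onz(c,pc(411,400),.12)),'shutpos',R@[-.15,-.13]+t,'openpos',R@[-.15,-.035]+t)
print('flask foot',S(onz(c,pc(218,251),.08)))
m=(c['frame'].min(2)>190).astype(np.uint8); m[:135]=0; m[245:]=0;m[:,:185]=0;m[:,255+10:]=0
n,l,st,ce=cv2.connectedComponentsWithStats(m)
for i in range(1,n):
    if st[i,4]<40: continue
    p=np.array([S(onz(c,q[::-1],.09)) for q in np.argwhere(l==i)]); print('piece',st[i,4],p.mean(0).round(3),'min',p.min(0),'max',p.max(0))
print('tape',S(onz(c,(178.5,241),.03)),'flaskx strokes', {(x,y):(R@[x,y]+t).round(3).tolist() for x in(-.07,.07) for y in (.16,-.16)})
print('stand front', onz(c,(349,228),.01), 'tray c', onz(c,(408.3,208),.012))
b=lambda x,y:(380+(x-560)/240*95,185+y/164*65)
for z in (.034,.112): print(z,[onz(c,b(*p),z).round(3).tolist() for p in [(604,57),(642,51),(656,51)]])
E
```

```text
yaw 0.22766644229480065 t [0.51905022 0.30420361] res mm [[1.9, 1.5], [1.6, -0.2], [-1.6, 0.5], [-1.8, -0.1], [3.5, 0.7], [-3.6, -2.4]]
knob [0.40011956 0.15113734 0.12      ] [-0.1504 -0.1223] shutpos [0.40226249 0.14370244] openpos [0.38082053 0.23625104]
flask foot [0.007  0.0085]
piece 57 [ 0.098 -0.126] min [ 0.0566 -0.1352] max [ 0.1231 -0.1207]
piece 120 [ 0.056 -0.084] min [ 0.0392 -0.1088] max [ 0.0746 -0.0606]
piece 134 [0.069 0.092] min [0.0447 0.0713] max [0.0885 0.1137]
piece 136 [-0.055 -0.06 ] min [-0.072  -0.0888] max [-0.0342 -0.0346]
piece 180 [-0.046  0.096] min [-0.0654  0.065 ] max [-0.019  0.127]
tape [-0.1043  0.2179] flaskx strokes {(-0.07, 0.16): [0.415, 0.444], (-0.07, -0.16): [0.487, 0.133], (0.07, 0.16): [0.551, 0.476], (0.07, -0.16): [0.623, 0.164]}
stand front [ 0.40630329 -0.07847749  0.01      ] tray c [ 0.47230033 -0.28208376  0.012     ]
0.034 [[0.472, -0.241, 0.034], [0.48, -0.292, 0.034], [0.48, -0.311, 0.034]]
0.112 [[0.466, -0.227, 0.112], [0.473, -0.275, 0.112], [0.473, -0.293, 0.112]]
```

The manual's scale: shifts go in shares of 0.75 m and turns go in shares of 90 degrees. Converting my numbers, -0.24 m is -0.32, 0.212 m is 0.2827.

{"api": "play_rows", "payload": {"motion": [[[0.2827,-0.32,0,0,0,0],[0.2827,-0.32,0,0,0,0],[0.2827,-0.32,0,0,0,0],[0.2827,-0.32,0,0,0,0],[0.2827,-0.32,0,0,0,0],[0.2827,-0.32,0,0,0,0],[0.2827,-0.32,0,0,0,0],[0.2827,-0.32,0,0,0,0]]], "fingers": 0.06}}

```text
time_s: 1.87
position: [0.3008, -0.3172, 0.2396]
tcp_rot: [[0.969, 0.247, -0.0], [0.247, -0.969, 0.002], [0.0, -0.002, -1.0]]
force: [1.0, 0.5, 0.1]
opening: 0.696
grasp_force: 0.0
```

In the tool's units: -0.221 m is -0.2947, 0.144 m is 0.192.

{"api": "play_rows", "payload": {"motion": [[[0.192,-0.2947,0,0,0,0],[0.192,-0.2947,0,0,0,0],[0.192,-0.2947,0,0,0,0],[0.192,-0.2947,0,0,0,0],[0.192,-0.2947,0,0,0,0],[0.192,-0.2947,0,0,0,0],[0.192,-0.2947,0,0,0,0],[0.192,-0.2947,0,0,0,0]]]}}

```text
time_s: 2.53
position: [0.3857, -0.0682, 0.2398]
tcp_rot: [[0.968, 0.252, 0.0], [0.252, -0.968, 0.001], [0.001, -0.0, -1.0]]
force: [-0.4, -0.4, -0.6]
opening: 0.69
grasp_force: 0.0
```

{"api": "play_rows", "payload": {"motion": [[[0.092,-0.28,0,0,0,0],[0.092,-0.28,0,0,0,0],[0.092,-0.28,0,0,0,0],[0.092,-0.28,0,0,0,0],[0.092,-0.28,0,0,0,0],[0.092,-0.28,0,0,0,0],[0.092,-0.28,0,0,0,0],[0.092,-0.28,0,0,0,0]]]}}

```text
time_s: 3.2
position: [0.4009, 0.149, 0.2396]
tcp_rot: [[0.969, 0.248, 0.0], [0.248, -0.969, -0.001], [0.0, 0.001, -1.0]]
force: [0.1, -0.0, 0.3]
opening: 0.694
grasp_force: 0.0
```

```bash
python3 - <<'E'
from h import *
s=bot.read_state(); print(s['time_s'],s['position'],np.round(s['tcp_rot'],3).tolist(),np.round(s['joint_positions'],1))
c=cap('wrist','w1.png'); print(-np.array(c['R']).T@c['t'])
for d in finder.recognise('wrist','gate_knob'): print(d['confidence'],d['at'],proj(c,d['at']))
print(proj(c,[.4,.151,.12]),proj(c,[.4,.151,.084]))
E
```

```text
3.2 [0.40092514 0.14896259 0.2395749 ] [[0.969, 0.248, 0.0], [0.248, -0.969, -0.001], [0.0, 0.001, -1.0]] [ 5.40e+00  1.50e+01  1.09e+02 -1.00e-01  5.59e+01  8.11e+01]
[0.48192059 0.16891232 0.38541024]
0.73 [0.514, 0.1418, 0.0728] [353.624059    82.65986327]
[314.7361852  205.27018643] [315.08402037 194.72063265]
```

View pics/w1.png

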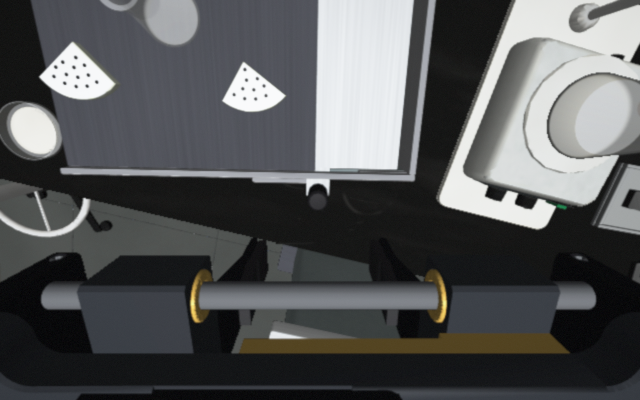

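The wrist picture shows the knob top at about (318,199), 6 px above the prediction. The near rim runs (62,172)–(414,180) with the opening edge at x≈318, and a beaker stands at (30,130).

```bash
python3 - <<'E'
from h import *
import numpy as np
g=np.load('st.npz');R,t=g['R'],g['t']; S=lambda X:(R.T@(np.array(X)[:2]-t)).round(4)
c=cap('wrist'); f=c['frame']
k=onz(c,(318,199),.12); print('knob',k,S(k))
for p,z in [((62,172),.09),((414,180),.09),((317,165),.08),((329,3),.08)]: print(p,onz(c,p,z).round(4),S(onz(c,p,z)))
sub=f[185:215,295:340].min(2)<45
ys,xs=np.nonzero(sub); print('dark',xs.min()+295,xs.max()+295,ys.min()+185,ys.max()+185)
# triangulate knob & beaker between top and wrist
d=cap('top')
def tri(u,v):
    P=[x['camera_matrix']@np.c_[x['R'],x['t']] for x in (c,d)]
    X=cv2.triangulatePoints(P[0],P[1],np.array(u,float),np.array(v,float)).ravel(); return X[:3]/X[3]
pc=lambda x,y:(175+(x+.5)/4-.5,130+(y+.5)/4-.5)
print('knob tri',tri((318,199),pc(411,400)));print('beaker tri',tri((33,130),(178.5,241)), S(tri((33,130),(178.5,241))))
m=(f.min(2)>190).astype(np.uint8); m[:,310:]=0;m[:30]=0;m[115:]=0
n,l,st,ce=cv2.connectedComponentsWithStats(m)
for i in range(1,n):
    if st[i,4]<300: continue
    p=np.array([S(onz(c,q[::-1],.09)) for q in np.argwhere(l==i)]); print('piece',st[i,:4],p.mean(0).round(3),'min',p.min(0),'max',p.max(0))
E
```

```text
knob [0.40637926 0.14855804 0.12      ] [-0.1449 -0.1262]
(62, 172) [0.3632 0.3974 0.09  ] [-0.1308  0.126 ]
(414, 180) [0.4402 0.0588 0.09  ] [-0.1322 -0.2212]
(317, 165) [0.4295 0.1554 0.08  ] [-0.1209 -0.1247]
(329, 3) [0.57   0.1799 0.08  ] [ 0.0216 -0.1326]
dark 295 339 185 214
knob tri [0.40150405 0.15072131 0.10976293]
beaker tri [ 0.36922347  0.507119   -0.00612849] [-0.1002  0.2315]
piece [39 43 74 56] [-0.043  0.094] min [-0.0615  0.062 ] max [-0.016   0.1269]
piece [221  62  62  49] [-0.053 -0.062] min [-0.069  -0.0916] max [-0.0283 -0.0355]
```

In the tool's units: 0.126 m is 0.168, 0.11 m is 0.1467.

{"api": "play_rows", "payload": {"motion": [[[0.0053,0,0.0533,0,0,0],[0.0053,0,0.1067,0,0,0],[0.0053,0,0.1467,0,0,0],[0.0053,0,0.168,0,0,0],[0.0053,0,0.168,0,0,0]]]}}

```text
time_s: 3.82
position: [0.4025, 0.1487, 0.1108]
tcp_rot: [[0.97, 0.244, -0.008], [0.244, -0.97, -0.001], [-0.008, -0.001, -1.0]]
force: [-0.4, 1.1, 0.3]
opening: 0.693
grasp_force: 0.0
```

{"api": "play_rows", "payload": {"motion": [[[0,0,0,0,0,0],[0,0,0,0,0,0],[0,0,0,0,0,0],[0,0,0,0,0,0],[0,0,0,0,0,0],[0,0,0,0,0,0]]], "fingers": 0.01}}

```text
time_s: 4.32
position: [0.4049, 0.1503, 0.1143]
tcp_rot: [[0.969, 0.246, 0.002], [0.246, -0.969, 0.0], [0.002, 0.0, -1.0]]
force: [-0.2, -0.7, -0.4]
opening: 0.32
grasp_force: 0.0
```

```bash
python3 - <<'E'
from h import *
s=bot.read_state(); print(s['time_s'],s['position'],s['force'],s['opening']*.087,s['grasp_force'])
E
```

```text
4.3167 [0.40493105 0.15034878 0.11434142] [-0.19400751 -0.6524234  -0.44523212] 0.027843227402000126 0.0
```

{"api": "play_rows", "payload": {"motion": [[[0,0,0,0,0,0],[0,0,0,0,0,0],[0,0,0,0,0,0],[0,0,0,0,0,0]]]}}

```text
time_s: 4.65
position: [0.4047, 0.1504, 0.114]
tcp_rot: [[0.969, 0.246, 0.001], [0.246, -0.969, 0.0], [0.001, 0.0, -1.0]]
force: [-0.8, 0.6, 5.1]
opening: 0.217
grasp_force: 30.0
```

In the tool's units: -0.094 m is -0.1253, 0.001 m is 0.0013.

{"api": "play_rows", "payload": {"motion": [[[0,-0.0133,0,0,0,0],[0.0013,-0.04,0,0,0,0],[0.0013,-0.0667,0,0,0,0],[0.0027,-0.0907,0,0,0,0],[0.0027,-0.1067,0,0,0,0],[0.0027,-0.116,0,0,0,0],[0.0027,-0.1227,0,0,0,0],[0.0027,-0.1253,0,0,0,0]]]}}

```text
time_s: 5.32
position: [0.3843, 0.2371, 0.1139]
tcp_rot: [[0.966, 0.257, 0.002], [0.257, -0.966, -0.012], [-0.002, 0.012, -1.0]]
force: [8.4, -35.4, 8.1]
opening: 0.221
grasp_force: 30.0
```

{"api": "play_rows", "payload": {"motion": [[[0,0,0,0,0,0],[0,0,0,0,0,0]]]}}

```text
time_s: 5.48
position: [0.3843, 0.2369, 0.1139]
tcp_rot: [[0.967, 0.253, 0.001], [0.253, -0.967, -0.01], [-0.002, 0.01, -1.0]]
force: [5.3, -25.7, 7.4]
opening: 0.219
grasp_force: 30.0
```

In the tool's units: -0.126 m is -0.168, -0.12 m is -0.16.

{"api": "play_rows", "payload": {"motion": [[[0,0,0,0,0,0],[0,0,0,0,0,0],[0,0,0,0,0,0],[0,0,-0.0533,0,0,0],[0,0,-0.1067,0,0,0],[0,0,-0.16,0,0,0],[0,0,-0.168,0,0,0],[0,0,-0.168,0,0,0]]], "fingers": 0.06}}

```text
time_s: 6.15
position: [0.385, 0.2428, 0.2422]
tcp_rot: [[0.969, 0.247, 0.007], [0.247, -0.969, 0.003], [0.007, -0.001, -1.0]]
force: [-0.3, -0.0, 0.1]
opening: 0.667
grasp_force: 0.0
```

```bash
python3 - <<'E'
from h import *
s=bot.read_state(); print(s['time_s'],s['position'],np.round(s['tcp_rot'],3).tolist(),s['opening'])
c=cap('wrist','w2.png')
for k in ['flask','gate_knob','piece_0']:
    for d in finder.recognise('wrist',k)[:5]: print(k,d['confidence'],d['at'],proj(c,d['at']).round())
E
```

```text
6.15 [0.38501531 0.24284722 0.24215529] [[0.969, 0.247, 0.007], [0.247, -0.969, 0.003], [0.007, -0.001, -1.0]] 0.6667937154368039
flask 0.61 [0.5126, 0.3025, 0.1169] [284.  39.]
gate_knob 0.64 [0.3855, 0.2374, 0.116] [323. 205.]
piece_0 0.64 [0.4813, 0.2346, 0.0874] [351. 102.]
piece_0 0.58 [0.454, 0.3823, 0.09] [189.  90.]
```

View pics/w2.png

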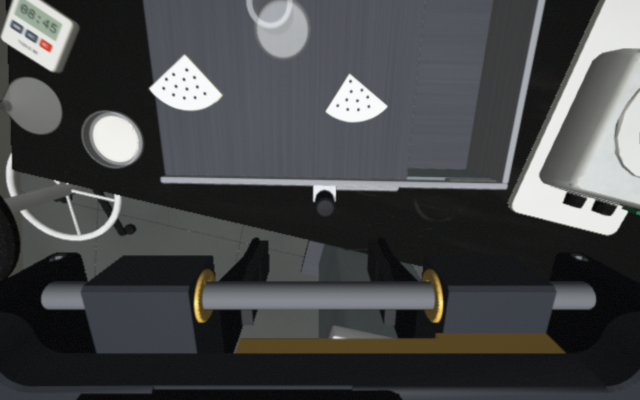

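The gate is open: the knob sits at (324,203) and the dark gap is seen at (440,90). The flask foot is at (282,28), with the near pieces at (187,88) and (356,102).

In the tool's units: 0.303 m is 0.404, -0.077 m is -0.1027.

{"api": "play_rows", "payload": {"motion": [[[-0.1027,0.404,0,0,0,0],[-0.1027,0.404,0,0,0,0],[-0.1027,0.404,0,0,0,0],[-0.1027,0.404,0,0,0,0],[-0.1027,0.404,0,0,0,0],[-0.1027,0.404,0,0,0,0],[-0.1027,0.404,0,0,0,0],[-0.1027,0.404,0,0,0,0]]]}}

```text
time_s: 7.02
position: [0.3829, -0.0744, 0.2383]
tcp_rot: [[0.97, 0.243, -0.002], [0.243, -0.97, -0.0], [-0.002, -0.0, -1.0]]
force: [-0.0, 0.7, -0.3]
opening: 0.688
grasp_force: 0.0
```

In the tool's units: 0.178 m is 0.2373, -0.03 m is -0.04, -56 degrees is -0.6222.

{"api": "play_rows", "payload": {"motion": [[[-0.04,0.2373,0,0,0,-0.0778],[-0.04,0.2373,0,0,0,-0.1556],[-0.04,0.2373,0,0,0,-0.2333],[-0.04,0.2373,0,0,0,-0.3111],[-0.04,0.2373,0,0,0,-0.3889],[-0.04,0.2373,0,0,0,-0.4667],[-0.04,0.2373,0,0,0,-0.5444],[-0.04,0.2373,0,0,0,-0.6222]]]}}

```text
time_s: 7.68
position: [0.397, -0.2507, 0.2373]
tcp_rot: [[0.361, 0.933, -0.003], [0.933, -0.361, 0.004], [0.002, -0.005, -1.0]]
force: [-0.1, 0.5, 0.1]
opening: 0.692
grasp_force: 0.0
```

```bash
python3 - <<'E'
from h import *
s=bot.read_state(); print(s['time_s'],s['position'],np.round(s['tcp_rot'],3).tolist(),np.round(s['joint_positions'],1))
c=cap('wrist','w3.png')
for k in ['scraper','tray']:
    for d in finder.recognise('wrist',k)[:5]: print(k,d['confidence'],d['at'],proj(c,d['at']).round())
E
```

```text
7.6833 [ 0.39699357 -0.2507104   0.2372763 ] [[0.361, 0.933, -0.003], [0.933, -0.361, 0.004], [0.002, -0.005, -1.0]] [-46.   18.6 103.7   0.   58.  -24.8]
scraper 0.96 [0.4752, -0.274, 0.0759] [396. 186.]
scraper 0.78 [0.3694, -0.3185, 0.0353] [316. 241.]
tray 0.82 [0.467, -0.2716, 0.004] [375. 173.]
```

View pics/w3.png

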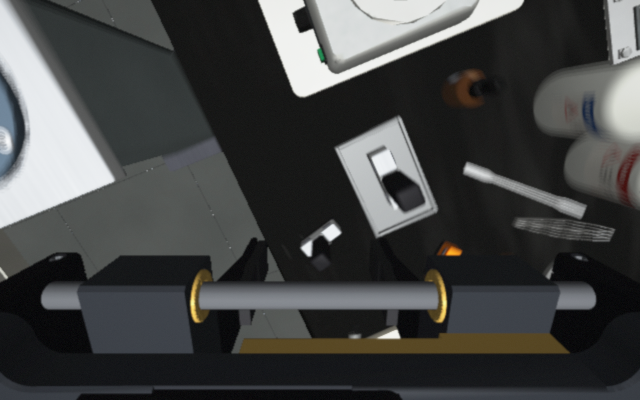

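The picture shows the tray at (387,175), the block's far end at (380,152), and the handle top at about (408,195). The small look-alike is at (320,240).

```bash
cat >> h.py <<'E'
import itertools
from scipy.optimize import minimize
def sil(c,x,y,a,z0):
    im=np.zeros((800,1280),np.uint8); ca,sa=np.cos(a),np.sin(a)
    for hx,hy,zl,zh in [(.012,.035,0,.034),(.012,.012,.03,.112)]:
        P=[2*proj(c,[x+ca*u*hx-sa*v*hy,y+sa*u*hx+ca*v*hy,z0+z])+.5 for u,v,z in itertools.product((-1,1),(-1,1),(zl,zh))]
        cv2.fillConvexPoly(im,cv2.convexHull(np.round(np.array(P)*16).astype(np.int32)),1,shift=4)
    return cv2.resize(im.astype(np.float32),(640,400),interpolation=cv2.INTER_AREA)
E
python3 - <<'E'
from h import *
for n in ('wrist','top'):
    c=cap(n)
    o=[d for d in finder.outline_of(n,'scraper')]
    for d in o: print(n,d['confidence'],d['pixels'].sum(),np.argwhere(d['pixels']).mean(0)[::-1].round(1))
    pr=proj(c,[.475,-.277,.06]); d=min(o,key=lambda d:np.hypot(*(np.argwhere(d['pixels']).mean(0)[::-1]-pr)))
    m=d['pixels'].astype(np.float32)
    for z0 in (.004,):
        f=lambda p:((sil(c,p[0]/100,p[1]/100,p[2],z0)-m)**2).sum()
        r=min((minimize(f,[47.3,-28,a],method='Nelder-Mead',options=dict(initial_simplex=[[47.3,-28,a],[48,-28,a],[47.3,-27.3,a],[47.3,-28,a+.1]])) for a in (0,.12,-.1)),key=lambda r:r.fun)
        print(n,z0,r.x,r.fun,m.sum())
c=cap('wrist')
for k,z in [('tray',.012)]:
    m=finder.outline_of('wrist',k)[0]['pixels'].astype(np.uint8); b=cv2.boxPoints(cv2.minAreaRect(cv2.findNonZero(m))); q=np.array([onz(c,p,z)[:2] for p in b]); print(q.round(3).tolist(),q.mean(0))
E
```

```text
wrist 0.6 1872 [394.9 182.4]
wrist 0.58 227 [445.2 249.2]
wrist 0.004 [ 47.76697616 -27.82952721   0.12455481] 176.4375 1872.0
top 0.63 119 [450.1 197.5]
top 0.48 101 [404.2 206.6]
top 0.004 [ 47.73320966 -26.97054482   0.3322012 ] 80.5625 101.0
[[0.431, -0.22], [0.515, -0.217], [0.53, -0.346], [0.438, -0.354]] [ 0.47848189 -0.28414636]
```

In the tool's units: 0.085 m is 0.1133, 0.004 m is 0.0053, -28.3 degrees is -0.3144.

{"api": "play_rows", "payload": {"motion": [[[0.0053,0.1133,0,0,0,-0.0778],[0.0053,0.1133,0,0,0,-0.1556],[0.0053,0.1133,0,0,0,-0.2333],[0.0053,0.1133,0,0,0,-0.3144],[0.0053,0.1133,0,0,0,-0.3144],[0.0053,0.1133,0,0,0,-0.3144]]]}}

```text
time_s: 8.63
position: [0.4785, -0.2776, 0.2394]
tcp_rot: [[-0.117, 0.993, -0.0], [0.993, 0.117, 0.0], [0.0, -0.0, -1.0]]
force: [-0.0, -0.0, -0.6]
opening: 0.689
grasp_force: 0.0
```

```bash
python3 - <<'E'
from h import *
s=bot.read_state(); T=np.array(s['tcp_rot']); print(s['time_s'],s['position'],T.round(3).tolist())
c=cap('wrist'); o=finder.outline_of('wrist','scraper')
pr=proj(c,[.4777,-.278,.07])
for d in o: print(d['confidence'],d['pixels'].sum(),np.argwhere(d['pixels']).mean(0)[::-1].round(1))
d=min(o,key=lambda d:np.hypot(*(np.argwhere(d['pixels']).mean(0)[::-1]-pr)));m=d['pixels'].astype(np.float32)
f=lambda p:((sil(c,p[0]/100,p[1]/100,p[2],p[3]/100)-m)**2).sum()
x0=np.array([47.8,-27.8,.125,.4]); r=minimize(f,x0,method='Nelder-Mead',options=dict(initial_simplex=[x0]+[x0+np.eye(4)[i]*v for i,v in enumerate((.6,.6,.08,.5))]))
print(r.x,r.fun,m.sum()); e=np.r_[r.x[:2]/100,.092]-s['position']; print('shift tool',(T.T@e).round(4),'yaw err deg',np.degrees(r.x[2])+90-np.degrees(np.arctan2(T[1,0],T[0,0])))
E
```

```text
8.6333 [ 0.47851324 -0.27763238  0.23935747] [[-0.117, 0.993, -0.0], [0.993, 0.117, 0.0], [0.0, -0.0, -1.0]]
0.95 1459 [316.8 182.7]
0.91 1249 [225.4 208.6]
0.8 561 [330.5 286.2]
[ 47.88247151 -28.09815234   0.08405284  -0.73880178] 51.0625 1459.0
shift tool [-0.0034 -0.      0.1474] yaw err deg -1.9116248156717717
```

In the tool's units: 0.147 m is 0.196, 0.08 m is 0.1067, 1 degrees is 0.0111.

{"api": "play_rows", "payload": {"motion": [[[-0.0027,0,0.0533,0,0,0.0111],[-0.0027,0,0.1067,0,0,0.0111],[-0.0027,0,0.1533,0,0,0.0111],[-0.0027,0,0.18,0,0,0.0111],[-0.0027,0,0.196,0,0,0.0111],[-0.0027,0,0.196,0,0,0.0111]]]}}

```text
time_s: 9.23
position: [0.477, -0.2786, 0.0899]
tcp_rot: [[-0.101, 0.995, -0.005], [0.995, 0.101, 0.004], [0.005, -0.004, -1.0]]
force: [0.1, -0.6, 0.7]
opening: 0.69
grasp_force: 0.0
```

{"api": "play_rows", "payload": {"motion": [[[0,0,0,0,0,0],[0,0,0,0,0,0],[0,0,0,0,0,0],[0,0,0,0,0,0],[0,0,0,0,0,0],[0,0,0,0,0,0],[0,0,0,0,0,0],[0,0,0,0,0,0]]], "fingers": 0.012}}

```text
time_s: 9.9
position: [0.4789, -0.28, 0.0929]
tcp_rot: [[-0.103, 0.995, 0.0], [0.995, 0.103, -0.0], [-0.0, 0.0, -1.0]]
force: [-0.5, 0.9, 2.5]
opening: 0.268
grasp_force: 30.0
```

In the tool's units: -0.002 m is -0.0027.

{"api": "play_rows", "payload": {"motion": [[[0,0,-0.0027,0,0,0],[0,0,-0.0027,0,0,0],[0,0,-0.0027,0,0,0]]]}}

```text
time_s: 10.15
position: [0.4787, -0.2798, 0.0943]
tcp_rot: [[-0.103, 0.995, -0.0], [0.995, 0.103, 0.0], [0.0, -0.0, -1.0]]
force: [-0.5, -0.2, -3.2]
opening: 0.275
grasp_force: 30.0
```

```bash
python3 - <<'E'
from h import *
s=bot.read_state(); T=np.array(s['tcp_rot']); print(s['time_s'],s['position'],T.round(3).tolist(),s['force'],s['opening']*87,s['grasp_force'])
E
```

```text
10.15 [ 0.47870051 -0.27975961  0.09430426] [[-0.103, 0.995, -0.0], [0.995, 0.103, 0.0], [0.0, -0.0, -1.0]] [-0.47478241 -0.23339791 -3.21079215] 23.93199223558641 29.997560726478696
```

In the tool's units: -0.186 m is -0.248, -0.09 m is -0.12.

{"api": "play_rows", "payload": {"motion": [[[0,0,-0.0267,0,0,0],[0,0,-0.08,0,0,0],[0,0,-0.1333,0,0,0],[0,0,-0.1867,0,0,0],[0.0133,-0.0267,-0.2347,0,0,0],[0.0347,-0.076,-0.248,0,0,0],[0.0587,-0.12,-0.248,0,0,0],[0.0693,-0.152,-0.248,0,0,0]]]}}

```text
time_s: 10.82
position: [0.3571, -0.2371, 0.2809]
tcp_rot: [[-0.104, 0.995, -0.002], [0.995, 0.104, 0.002], [0.002, -0.002, -1.0]]
force: [-0.9, 0.1, -2.1]
opening: 0.276
grasp_force: 30.0
```

In the tool's units: 0.088 m is 0.1173, 0.077 m is 0.1027, 56 degrees is 0.6222.

{"api": "play_rows", "payload": {"motion": [[[0.0147,0.0053,0,0,0,0.0778],[0.0293,0.0093,0,0,0,0.1556],[0.044,0.0147,0,0,0,0.2333],[0.0587,0.02,0,0,0,0.3111],[0.0733,0.024,0,0,0,0.3889],[0.088,0.0293,0,0,0,0.4667],[0.1027,0.0347,0,0,0,0.5444],[0.1173,0.0387,0,0,0,0.6222]]]}}

```text
time_s: 11.48
position: [0.3797, -0.1486, 0.2803]
tcp_rot: [[0.771, 0.637, -0.001], [0.637, -0.771, 0.001], [-0.0, -0.001, -1.0]]
force: [1.2, 0.8, -1.6]
opening: 0.275
grasp_force: 30.0
```

In the tool's units: -0.189 m is -0.252, -0.165 m is -0.22, 27 degrees is 0.3.

{"api": "play_rows", "payload": {"motion": [[[0.0267,-0.032,0,0,0,0.0778],[0.0547,-0.0627,0,0,0,0.1556],[0.0827,-0.0947,0,0,0,0.2333],[0.1093,-0.1253,0,0,0,0.3],[0.1373,-0.1573,0,0,0,0.3],[0.164,-0.1893,0,0,0,0.3],[0.192,-0.22,0,0,0,0.3],[0.2187,-0.252,0,0,0,0.3]]]}}

```text
time_s: 12.15
position: [0.3838, 0.1023, 0.2804]
tcp_rot: [[0.975, 0.224, -0.0], [0.224, -0.975, 0.0], [-0.0, -0.0, -1.0]]
force: [0.2, -1.2, -3.2]
opening: 0.272
grasp_force: 30.0
```

In the tool's units: -0.328 m is -0.4373, 0.12 m is 0.16.

{"api": "play_rows", "payload": {"motion": [[[0.16,-0.4373,0,0,0,0],[0.16,-0.4373,0,0,0,0],[0.16,-0.4373,0,0,0,0],[0.16,-0.4373,0,0,0,0],[0.16,-0.4373,0,0,0,0],[0.16,-0.4373,0,0,0,0],[0.16,-0.4373,0,0,0,0],[0.16,-0.4373,0,0,0,0]]]}}

```text
time_s: 12.82
position: [0.4253, 0.4334, 0.2798]
tcp_rot: [[0.975, 0.224, -0.001], [0.224, -0.975, -0.001], [-0.001, 0.001, -1.0]]
force: [0.3, -1.2, -1.6]
opening: 0.271
grasp_force: 30.0
```

```bash
cat >> h.py <<'E'
g=np.load('st.npz');SR=g['R'];ST=np.array([.5222,.3039])
def S(X): return SR.T@(np.array(X)[:2]-ST)
def where():
    s=bot.read_state(); T=np.array(s['tcp_rot']); print(round(s['time_s'],2),'pos',np.round(s['position'],4),'station',S(s['position']).round(4),'yaw',np.degrees(np.arctan2(T[1,0],T[0,0])).round(2),'zaxis',T[:,2].round(3),'F',np.round(s['force'],1),'op',round(s['opening']*87,1))
    return s,T
def go(x,y,z,T,s,yaw=13.04):
    w=np.r_[SR@[x,y]+ST,z]; print('to',(x,y,z),(T.T@(w-s['position'])).round(4),'wz',round(np.degrees(np.arctan2(T[1,0],T[0,0]))-yaw,2))
E
python3 - <<'E'
from h import *
s,T=where(); go(-.06,.16,.28,T,s)
c=cap('wrist','w4.png'); c=cap('top')
f=c['frame']; m=(f.min(2)>190).astype(np.uint8); m[:135]=0; m[250:]=0;m[:,:180]=0;m[:,310:]=0
n,l,st,ce=cv2.connectedComponentsWithStats(m)
for i in range(1,n):
    if st[i,4]>40:
        p=np.array([S(onz(c,q[::-1],.09)) for q in np.argwhere(l==i)]); print(st[i,4],p.mean(0).round(3),p.min(0).round(3),p.max(0).round(3))
E
```

```text
12.82 pos [0.4253 0.4334 0.2798] station [-0.0652  0.148 ] yaw 12.95 zaxis [-0.001 -0.001 -1.   ] F [ 0.3 -1.2 -1.6] op 23.6
to (-0.06, 0.16, 0.28) [ 0.0052 -0.012  -0.0002] wz -0.09
120 [ 0.053 -0.083] [ 0.036 -0.108] [ 0.072 -0.06 ]
135 [0.065 0.093] [0.039 0.072] [0.086 0.115]
135 [-0.058 -0.059] [-0.075 -0.087] [-0.037 -0.034]
180 [-0.049  0.097] [-0.068  0.066] [-0.022  0.128]
105 [-0.115  0.183] [-0.139  0.169] [-0.089  0.197]
```

View pics/w4.png

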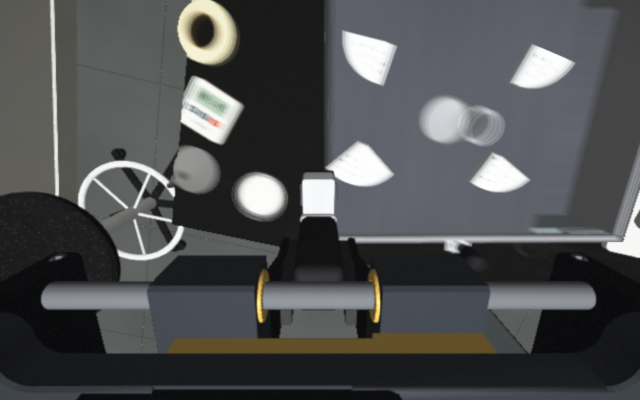

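The wrist view shows the held block at (318,195), the flask foot at (443,120), and pieces at (370,57), (542,67), (360,165) and (498,172). The plate's end edge is at x≈327.

```bash
python3 - <<'E'
from h import *
c=cap('wrist'); f=c['frame']
print('flask foot',S(onz(c,(443,120),.08)).round(4),'edge y130',S(onz(c,(326,60),.08)).round(4),S(onz(c,(328,150),.08)).round(4),'wall corner',S(onz(c,(613,240),.09)).round(4))
m=(f.min(2)>170).astype(np.uint8); m[:,:330]=0;m[225:]=0; m[:,600:]=0
n,l,st,ce=cv2.connectedComponentsWithStats(m)
for i in range(1,n):
    if st[i,4]>300:
        p=np.array([S(onz(c,q[::-1],.09)) for q in np.argwhere(l==i)]); print(st[i],p.mean(0).round(3),p.min(0).round(3),p.max(0).round(3))
for z in (.191+.034,): print('block top far edge',S(onz(c,(318,172),z)).round(4))
E
```

```text
flask foot [0.0099 0.0153] edge y130 [0.0697 0.1438] [-0.023   0.1407] wall corner [-0.1273 -0.2002]
[ 358   39   46   51 1500] [0.067 0.09 ] [0.041 0.067] [0.087 0.113]
[ 525   53   56   41 1316] [ 0.055 -0.086] [ 0.037 -0.113] [ 0.075 -0.061]
[ 434  104   41   43 1376] [0.005 0.006] [-0.017 -0.015] [0.026 0.028]
[ 339  148   61   42 1521] [-0.046  0.094] [-0.066  0.061] [-0.019  0.128]
[ 483  160   53   37 1134] [-0.056 -0.063] [-0.073 -0.093] [-0.032 -0.035]
block top far edge [-0.0196  0.1513]
```

In the tool's units: 0.108 m is 0.144, 0.1 m is 0.1333.

{"api": "play_rows", "payload": {"motion": [[[0.004,-0.0187,0.0467,0,0,0],[0.004,-0.0187,0.0933,0,0,0],[0.004,-0.0187,0.1333,0,0,0],[0.004,-0.0187,0.144,0,0,0],[0.004,-0.0187,0.144,0,0,0]]]}}

```text
time_s: 13.38
position: [0.4238, 0.4431, 0.1695]
tcp_rot: [[0.975, 0.223, -0.007], [0.223, -0.975, -0.005], [-0.008, 0.004, -1.0]]
force: [-0.9, -0.0, -2.2]
opening: 0.274
grasp_force: 30.0
```

```bash
python3 - <<'E'
from h import *
s,T=where(); go(-.062,.162,.1715,T,s); go(-.062,-.14,.1715,T,s)
E
```

```text
13.38 pos [0.4238 0.4431 0.1695] station [-0.0644  0.1578] yaw 12.86 zaxis [-0.007 -0.005 -1.   ] F [-0.9 -0.  -2.2] op 23.8
to (-0.062, 0.162, 0.1715) [ 0.0024 -0.0042 -0.002 ] wz -0.18
to (-0.062, -0.14, 0.1715) [ 0.0034  0.2978 -0.0009] wz -0.18
```

In the tool's units: 0.152 m is 0.2027, 0.004 m is 0.0053.

{"api": "play_rows", "payload": {"motion": [[[0,0.0053,0,0,0,0],[0,0.0213,0,0,0,0],[0,0.0453,0,0,0,0],[0,0.0747,0,0,0,0],[0,0.1067,0,0,0,0],[0,0.1387,0,0,0,0],[0,0.1707,0,0,0,0],[0,0.2027,0,0,0,0]]]}}

```text
time_s: 14.05
position: [0.4615, 0.296, 0.1752]
tcp_rot: [[0.975, 0.223, 0.005], [0.223, -0.975, 0.002], [0.005, -0.0, -1.0]]
force: [0.6, 3.1, -1.8]
opening: 0.271
grasp_force: 30.0
```

In the tool's units: 0.151 m is 0.2013, 0.145 m is 0.1933.

{"api": "play_rows", "payload": {"motion": [[[0,0.032,0,0,0,0],[0,0.064,0,0,0,0],[0,0.096,0,0,0,0],[0,0.1253,0,0,0,0],[0,0.152,0,0,0,0],[0,0.176,0,0,0,0],[0,0.1933,0,0,0,0],[0,0.2013,0,0,0,0]]]}}

```text
time_s: 14.72
position: [0.4955, 0.1479, 0.175]
tcp_rot: [[0.975, 0.221, 0.005], [0.221, -0.975, -0.0], [0.005, 0.002, -1.0]]
force: [-0.0, 0.3, -2.6]
opening: 0.27
grasp_force: 30.0
```

```bash
cat >> h.py <<'E'
def plate(name='top'):
    c=cap(name); f=c['frame']; m=(f.min(2)>170).astype(np.uint8)
    n,l,st,ce=cv2.connectedComponentsWithStats(m)
    for i in range(1,n):
        if 30<st[i,4]<6000:
            p=np.array([S(onz(c,q[::-1],.09)) for q in np.argwhere(l==i)]); q=p.mean(0)
            if abs(q[0])<.13 and -.215<q[1]<.14: print(name,st[i,4],q.round(3),p.min(0).round(3),p.max(0).round(3))
E
python3 - <<'E'
from h import *
where(); plate(); plate('wrist')
c=cap('wrist','w5.png')
E
```

```text
14.72 pos [0.4955 0.1479 0.175 ] station [-0.0612 -0.1459] yaw 12.77 zaxis [ 0.005 -0.    -1.   ] F [-0.   0.3 -2.6] op 23.5
top 32 [ 0.065 -0.088] [ 0.058 -0.108] [ 0.072 -0.072]
top 140 [0.065 0.093] [0.039 0.072] [0.086 0.115]
top 35 [0.006 0.018] [-0.01   0.007] [0.022 0.028]
top 88 [-0.096 -0.171] [-0.117 -0.193] [-0.07  -0.154]
wrist 2623 [ 0.056 -0.084] [ 0.039 -0.112] [ 0.075 -0.06 ]
wrist 2602 [0.006 0.004] [-0.016 -0.017] [0.026 0.025]
wrist 2780 [-0.042 -0.163] [-0.073 -0.193] [-0.014 -0.134]
```

View pics/w5.png

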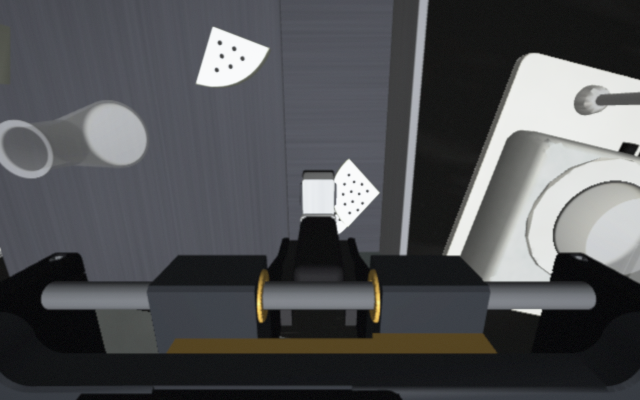

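A piece lies at (355,195), ahead of the blade and low, in the bin. The near column of the plate is empty; the flask foot is at (115,135) and unmoved.

In the tool's units: -0.24 m is -0.32, -0.08 m is -0.1067.

{"api": "play_rows", "payload": {"motion": [[[0,0,-0.0533,0,0,0],[0,0,-0.1067,0,0,0],[0,-0.0533,-0.1067,0,0,0],[0,-0.1067,-0.1067,0,0,0],[0,-0.16,-0.1067,0,0,0],[0,-0.2133,-0.1067,0,0,0],[0,-0.2667,-0.1067,0,0,0],[0,-0.32,-0.1067,0,0,0]]]}}

```text
time_s: 15.53
position: [0.4382, 0.387, 0.2532]
tcp_rot: [[0.974, 0.225, 0.0], [0.225, -0.974, 0.001], [0.0, -0.0, -1.0]]
force: [1.2, 0.2, -1.8]
opening: 0.273
grasp_force: 30.0
```

In the tool's units: 0.135 m is 0.18, 0.105 m is 0.14.

{"api": "play_rows", "payload": {"motion": [[[0,-0.0533,0,0,0,0],[0,-0.0907,0,0,0,0],[0.04,-0.0907,0,0,0,0],[0.0933,-0.0907,0,0,0,0],[0.14,-0.0907,0,0,0,0],[0.18,-0.0907,0,0,0,0],[0.18,-0.0907,0,0,0,0],[0.18,-0.0907,0,0,0,0]]]}}

```text
time_s: 16.2
position: [0.5566, 0.4814, 0.2516]
tcp_rot: [[0.975, 0.223, -0.001], [0.223, -0.975, -0.0], [-0.001, -0.0, -1.0]]
force: [-0.9, 0.4, -2.7]
opening: 0.27
grasp_force: 30.0
```

```bash
python3 - <<'E'
from h import *
s,T=where(); go(.074,.162,.172,T,s); plate('wrist')
E
```

```text
16.2 pos [0.5566 0.4814 0.2516] station [0.0736 0.1651] yaw 12.91 zaxis [-0.001 -0.    -1.   ] F [-0.9  0.4 -2.7] op 23.5
to (0.074, 0.162, 0.172) [0.0005 0.0031 0.0796] wz -0.13
wrist 1244 [0.067 0.092] [0.041 0.069] [0.088 0.114]
wrist 1095 [ 0.055 -0.085] [ 0.037 -0.112] [ 0.075 -0.06 ]
wrist 897 [0.011 0.005] [-0.011 -0.016] [0.028 0.03 ]
wrist 39 [-0.03  -0.045] [-0.031 -0.054] [-0.028 -0.034]
wrist 175 [-0.06  -0.062] [-0.063 -0.094] [-0.057 -0.037]
```

```bash
python3 - <<'E'
from h import *
plate()
c=cap('wrist'); f=c['frame']; m=(f.min(2)>170).astype(np.uint8)
for p in [(-.06,-.062,.09),(-.03,-.045,.09)]:
    w=np.r_[SR@p[:2]+ST,p[2]]; print(proj(c,w).round())
u,v=proj(c,np.r_[SR@[-.06,-.062]+ST,.09]).astype(int)
cv2.imwrite('pics/c6.png',np.hstack([cv2.resize(f[v-60:v+60,u-80:u+80,::-1],(400,300)),cv2.resize(cap('top')['frame'][130:250,180:340,::-1],(400,300),interpolation=cv2.INTER_CUBIC)]))
E
```

```text
top 123 [ 0.053 -0.082] [ 0.035 -0.108] [ 0.072 -0.06 ]
top 140 [0.065 0.093] [0.039 0.072] [0.086 0.115]
top 114 [0.001 0.007] [-0.017 -0.013] [0.022 0.028]
top 266 [-0.079 -0.173] [-0.119 -0.206] [-0.038 -0.144]
[511. 300.]
[501. 277.]
```

View pics/c6.png

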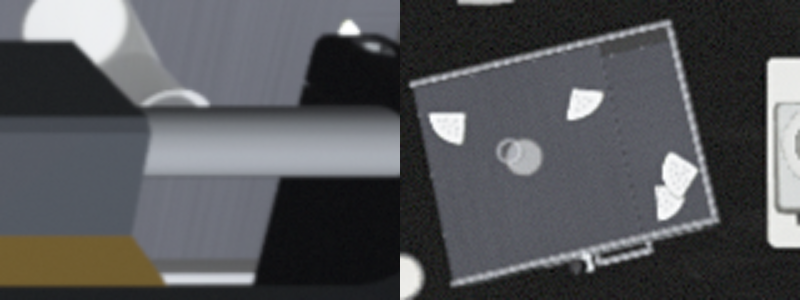

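The crop shows both near pieces together in the opening at (672,185), the two far pieces still on the plate, and the flask in place. The odd strip was the rim.

In the tool's units: 0.081 m is 0.108, 0.001 m is 0.0013.

{"api": "play_rows", "payload": {"motion": [[[0,0.0013,0.0533,0,0,0],[0,0.0013,0.0933,0,0,0],[0,0.0013,0.108,0,0,0],[0,0.0013,0.108,0,0,0],[0,0.0013,0.108,0,0,0]]]}}

```text
time_s: 16.82
position: [0.5561, 0.4801, 0.1719]
tcp_rot: [[0.975, 0.224, -0.0], [0.224, -0.975, -0.0], [-0.0, 0.0, -1.0]]
force: [0.4, -0.3, -2.8]
opening: 0.275
grasp_force: 30.0
```

In the tool's units: 0.152 m is 0.2027, 0.128 m is 0.1707.

{"api": "play_rows", "payload": {"motion": [[[0,0.0053,0,0,0,0],[0,0.0213,0,0,0,0],[0,0.0453,0,0,0,0],[0,0.0747,0,0,0,0],[0,0.1067,0,0,0,0],[0,0.1387,0,0,0,0],[0,0.1707,0,0,0,0],[0,0.2027,0,0,0,0]]]}}

```text
time_s: 17.48
position: [0.5915, 0.3288, 0.1731]
tcp_rot: [[0.975, 0.222, 0.002], [0.222, -0.975, 0.0], [0.002, 0.0, -1.0]]
force: [0.5, 0.7, -2.8]
opening: 0.271
grasp_force: 30.0
```

In the tool's units: 0.154 m is 0.2053, 0.147 m is 0.196.

{"api": "play_rows", "payload": {"motion": [[[0,0.032,0,0,0,0],[0,0.064,0,0,0,0],[0,0.096,0,0,0,0],[0,0.1253,0,0,0,0],[0,0.152,0,0,0,0],[0,0.176,0,0,0,0],[0,0.196,0,0,0,0],[0,0.2053,0,0,0,0]]]}}

```text
time_s: 18.15
position: [0.626, 0.178, 0.1727]
tcp_rot: [[0.975, 0.221, 0.002], [0.221, -0.975, -0.001], [0.002, 0.001, -1.0]]
force: [0.0, -0.7, -3.5]
opening: 0.27
grasp_force: 30.0
```

In the tool's units: -0.14 m is -0.1867, -0.1 m is -0.1333.

{"api": "play_rows", "payload": {"motion": [[[0,0,0,0,0,0],[0,-0.0267,0,0,0,0],[0,-0.0533,-0.04,0,0,0],[0,-0.0933,-0.08,0,0,0],[0,-0.1333,-0.12,0,0,0],[0,-0.1867,-0.12,0,0,0]]]}}

```text
time_s: 18.65
position: [0.5971, 0.3196, 0.2692]
tcp_rot: [[0.975, 0.222, 0.013], [0.222, -0.975, 0.004], [0.014, -0.0, -1.0]]
force: [3.0, -0.2, -1.2]
opening: 0.275
grasp_force: 30.0
```

```bash
python3 - <<'E'
from h import *
s,T=where(); plate(); plate('wrist')
for k in ['flask']:
    for d in finder.recognise('top',k)[:2]: print(k,d['confidence'],d['at'],S(d['at']).round(3))
E
```

```text
18.65 pos [0.5971 0.3196 0.2692] station [ 0.0765 -0.0017] yaw 12.83 zaxis [ 0.013  0.004 -1.   ] F [ 3.  -0.2 -1.2] op 24.0
top 193 [ 0.06  -0.181] [ 0.028 -0.214] [ 0.091 -0.156]
top 54 [0.085 0.021] [0.073 0.009] [0.096 0.035]
top 118 [0.001 0.007] [-0.017 -0.013] [0.022 0.028]
top 267 [-0.079 -0.173] [-0.119 -0.206] [-0.038 -0.144]
wrist 2040 [ 0.11  -0.095] [-0.034 -0.218] [0.135 0.129]
wrist 1318 [ 0.091 -0.145] [ 0.062 -0.172] [ 0.118 -0.124]
wrist 1104 [0.069 0.011] [ 0.049 -0.007] [0.088 0.028]
wrist 49 [ 0.002 -0.144] [-0.001 -0.15 ] [ 0.007 -0.138]
flask 0.48 [0.5208, 0.305, 0.1141] [-0.001  0.001]
```

In the tool's units: -0.164 m is -0.2187, -0.12 m is -0.16.

{"api": "play_rows", "payload": {"motion": [[[0,-0.0533,0,0,0,0],[0,-0.1067,0,0,0,0],[0,-0.16,0,0,0,0],[0,-0.2,0,0,0,0],[-0.04,-0.2187,0,0,0,0],[-0.0933,-0.2187,0,0,0,0],[-0.1467,-0.2187,0,0,0,0],[-0.2,-0.2187,0,0,0,0]]]}}

```text
time_s: 19.47
position: [0.4085, 0.4435, 0.2602]
tcp_rot: [[0.975, 0.224, -0.002], [0.224, -0.975, -0.002], [-0.002, 0.001, -1.0]]
force: [0.5, 0.2, -2.2]
opening: 0.271
grasp_force: 30.0
```

In the tool's units: 0.08 m is 0.1067, -0.07 m is -0.0933.

{"api": "play_rows", "payload": {"motion": [[[-0.0533,0,0,0,0,0],[-0.0733,0.0267,0,0,0,0],[-0.0867,0.0667,0,0,0,0],[-0.0933,0.1067,0,0,0,0],[-0.0933,0.1067,0,0,0,0]]]}}

```text
time_s: 19.88
position: [0.358, 0.3456, 0.2608]
tcp_rot: [[0.975, 0.222, -0.004], [0.222, -0.975, -0.006], [-0.005, 0.005, -1.0]]
force: [-0.4, -0.1, -2.1]
opening: 0.275
grasp_force: 30.0
```

```bash
python3 - <<'E'
from h import *
s,T=where(); plate(); plate('wrist')
c=cap('top')['frame'][130:250,180:310,::-1]; w=cap('wrist')['frame'][:,:,::-1]
o=np.zeros((400,800,3),np.uint8); o[:369,:400]=cv2.resize(c,(400,369),interpolation=cv2.INTER_CUBIC); o[:250,400:]=cv2.resize(w,(400,250)); cv2.imwrite('pics/last.png',o)
E
```

```text
19.88 pos [0.358  0.3456 0.2608] station [-0.1505  0.0777] yaw 12.83 zaxis [-0.004 -0.006 -1.   ] F [-0.4 -0.1 -2.1] op 23.9
top 190 [ 0.06  -0.181] [ 0.028 -0.214] [ 0.09  -0.156]
top 114 [0.001 0.007] [-0.017 -0.013] [0.022 0.028]
top 267 [-0.079 -0.173] [-0.119 -0.206] [-0.038 -0.144]
wrist 2235 [0.006 0.004] [-0.017 -0.035] [0.028 0.029]
wrist 5132 [-0.118 -0.181] [-0.173 -0.274] [0.022 0.061]
wrist 1352 [-0.058 -0.136] [-0.085 -0.159] [-0.031 -0.12 ]
wrist 407 [-0.085 -0.12 ] [-0.101 -0.132] [-0.066 -0.113]
```

View pics/last.png

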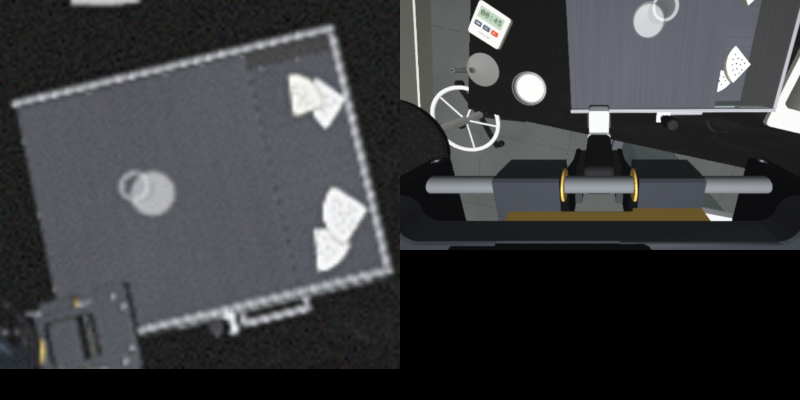

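All four pieces are in the opening area, with pairs at (315,100) and (340,225), and the plate is clear. The flask at (150,192) has not moved. I carry the scraper back to its tray.

In the tool's units: 0.245 m is 0.3267, -0.02 m is -0.0267.

{"api": "play_rows", "payload": {"motion": [[[-0.0053,0.0467,-0.0267,0,0,0],[-0.0107,0.0933,-0.0267,0,0,0],[-0.016,0.14,-0.0267,0,0,0],[-0.0213,0.1867,-0.0267,0,0,0],[-0.0267,0.2333,-0.0267,0,0,0],[-0.0333,0.28,-0.0267,0,0,0],[-0.0387,0.3267,-0.0267,0,0,0],[-0.0387,0.3267,-0.0267,0,0,0]]]}}

```text
time_s: 20.75
position: [0.3891, 0.1008, 0.2818]
tcp_rot: [[0.976, 0.218, 0.002], [0.218, -0.976, -0.003], [0.001, 0.004, -1.0]]
force: [-0.2, -0.4, -2.2]
opening: 0.272
grasp_force: 30.0
```

In the tool's units: 0.243 m is 0.324, 0.21 m is 0.28, -27 degrees is -0.3.

{"api": "play_rows", "payload": {"motion": [[[-0.0093,0.04,0,0,0,0],[-0.02,0.08,0,0,0,0],[-0.0293,0.12,0,0,0,0],[-0.04,0.16,0,0,0,0],[-0.0493,0.2,0,0,0,-0.0778],[-0.06,0.24,0,0,0,-0.1556],[-0.0693,0.28,0,0,0,-0.2333],[-0.08,0.324,0,0,0,-0.3]]]}}

```text
time_s: 21.42
position: [0.3837, -0.1414, 0.2816]
tcp_rot: [[0.779, 0.627, 0.001], [0.627, -0.779, 0.0], [0.001, 0.0, -1.0]]
force: [1.3, 0.3, -2.5]
opening: 0.272
grasp_force: 30.0
```

In the tool's units: -0.073 m is -0.0973, -0.064 m is -0.0853, -56 degrees is -0.6222.

{"api": "play_rows", "payload": {"motion": [[[-0.012,0.0093,0,0,0,-0.0778],[-0.024,0.0187,0,0,0,-0.1556],[-0.036,0.028,0,0,0,-0.2333],[-0.048,0.0373,0,0,0,-0.3111],[-0.06,0.0467,0,0,0,-0.3889],[-0.0733,0.056,0,0,0,-0.4667],[-0.0853,0.0653,0,0,0,-0.5444],[-0.0973,0.0747,0,0,0,-0.6222]]]}}

```text
time_s: 22.08
position: [0.3617, -0.2302, 0.2815]
tcp_rot: [[-0.085, 0.996, 0.001], [0.996, 0.085, -0.0], [-0.0, 0.001, -1.0]]
force: [0.5, -0.0, -3.4]
opening: 0.273
grasp_force: 30.0
```

```bash
python3 - <<'E'
from h import *
s,T=where(); print((T.T@(np.array([.4787,-.2798,.0935])-s['position'])).round(4))
E
```

```text
22.08 pos [ 0.3617 -0.2302  0.2815] station [-0.277  -0.4841] yaw 94.85 zaxis [ 0.001 -0.    -1.   ] F [ 0.5 -0.  -3.4] op 23.8
[-0.0593  0.1123  0.1881]
```

In the tool's units: 0.15 m is 0.2, 0.112 m is 0.1493, -1 degrees is -0.0111.

{"api": "play_rows", "payload": {"motion": [[[-0.024,0.0453,0,0,0,-0.0111],[-0.048,0.092,0,0,0,-0.0111],[-0.0707,0.1333,0,0,0,-0.0111],[-0.0787,0.1493,0.0267,0,0,-0.0111],[-0.0787,0.1493,0.08,0,0,-0.0111],[-0.0787,0.1493,0.1333,0,0,-0.0111],[-0.0787,0.1493,0.18,0,0,-0.0111],[-0.0787,0.1493,0.2,0,0,-0.0111]]]}}

```text
time_s: 22.75
position: [0.4759, -0.2774, 0.1265]
tcp_rot: [[-0.096, 0.995, -0.006], [0.995, 0.096, 0.006], [0.006, -0.005, -1.0]]
force: [-0.2, 1.6, -2.5]
opening: 0.27
grasp_force: 30.0
```

{"api": "play_rows", "payload": {"motion": [[[0,0,0,0,0,0],[0,0,0,0,0,0]]]}}

```text
time_s: 22.92
position: [0.4776, -0.2794, 0.1305]
tcp_rot: [[-0.096, 0.995, -0.001], [0.995, 0.096, 0.001], [0.001, -0.001, -1.0]]
force: [-0.4, 0.2, -1.8]
opening: 0.276
grasp_force: 30.0
```

```bash
python3 - <<'E'
from h import *
s,T=where(); print((T.T@(np.array([.4787,-.2798,.0925])-s['position'])).round(4))
c=cap('wrist'); 
for d in finder.recognise('wrist','tray'): print(d)
E
```

```text
22.92 pos [ 0.4776 -0.2794  0.1305] station [-0.1751 -0.5582] yaw 95.5 zaxis [-0.001  0.001 -1.   ] F [-0.4  0.2 -1.8] op 24.0
[-0.0005  0.0011  0.038 ]
{'at': [0.4636, -0.2561, 0.0054], 'confidence': 0.55}
```

Lower the last 38 mm gently, then release and lift.

In the tool's units: 0.038 m is 0.0507, 0.001 m is 0.0013.

{"api": "play_rows", "payload": {"motion": [[[0,0.0013,0.02,0,0,0],[0,0.0013,0.036,0,0,0],[0,0.0013,0.044,0,0,0],[0,0.0013,0.048,0,0,0],[0,0.0013,0.0507,0,0,0],[0,0.0013,0.0507,0,0,0],[0,0.0013,0.0507,0,0,0]]]}}

```text
time_s: 23.6
position: [0.4783, -0.2803, 0.0943]
tcp_rot: [[-0.095, 0.995, 0.001], [0.995, 0.095, -0.001], [-0.001, 0.001, -1.0]]
force: [0.2, -0.3, -1.3]
opening: 0.273
grasp_force: 30.0
```

In the tool's units: -0.148 m is -0.1973, -0.14 m is -0.1867.

{"api": "play_rows", "payload": {"motion": [[[0,0,0,0,0,0],[0,0,0,0,0,0],[0,0,0,0,0,0],[0,0,-0.0267,0,0,0],[0,0,-0.08,0,0,0],[0,0,-0.1333,0,0,0],[0,0,-0.1867,0,0,0],[0,0,-0.1973,0,0,0]]], "fingers": 0.06}}

```text
time_s: 24.27
position: [0.4809, -0.2823, 0.2487]
tcp_rot: [[-0.095, 0.995, 0.01], [0.995, 0.095, -0.009], [-0.01, 0.009, -1.0]]
force: [0.6, -0.3, 0.0]
opening: 0.674
grasp_force: 0.0
```

```bash
python3 - <<'E'
from h import *
s,T=where()
c=cap('wrist'); o=finder.outline_of('wrist','scraper'); pr=proj(c,[.4787,-.2798,.07])
d=min(o,key=lambda d:np.hypot(*(np.argwhere(d['pixels']).mean(0)[::-1]-pr)));m=d['pixels'].astype(np.float32)
f=lambda p:((sil(c,p[0]/100,p[1]/100,p[2],.004)-m)**2).sum()
x0=np.array([47.87,-27.98,.1]); r=minimize(f,x0,method='Nelder-Mead',options=dict(initial_simplex=[x0]+[x0+np.eye(3)[i]*v for i,v in enumerate((.6,.6,.08))]))
print(r.x,r.fun,m.sum())
for t in ((.36,-.24),(.38,-.15)): print((T.T@np.r_[np.array(t)-s['position'][:2],0]).round(3))
E
```

```text
24.27 pos [ 0.4809 -0.2823  0.2487] station [-0.1725 -0.5618] yaw 95.45 zaxis [ 0.01  -0.009 -1.   ] F [ 0.6 -0.3  0. ] op 58.6
[ 47.95404364 -27.70456878   0.09738056] 133.6875 1329.0
[ 0.054 -0.116 -0.002]
[ 0.141 -0.088 -0.002]
```

In the tool's units: 0.141 m is 0.188, -0.088 m is -0.1173, 56 degrees is 0.6222.

{"api": "play_rows", "payload": {"motion": [[[0.024,-0.0147,0,0,0,0.0778],[0.0467,-0.0293,0,0,0,0.1556],[0.0707,-0.044,0,0,0,0.2333],[0.0933,-0.0587,0,0,0,0.3111],[0.1173,-0.0733,0,0,0,0.3889],[0.1413,-0.088,0,0,0,0.4667],[0.164,-0.1027,0,0,0,0.5444],[0.188,-0.1173,0,0,0,0.6222]]]}}

```text
time_s: 25.03
position: [0.3751, -0.1463, 0.2398]
tcp_rot: [[0.776, 0.63, -0.003], [0.63, -0.776, 0.003], [-0.001, -0.004, -1.0]]
force: [0.4, -0.3, 1.0]
opening: 0.688
grasp_force: 0.0
```

In the tool's units: -0.189 m is -0.252, -0.165 m is -0.22, 26.4 degrees is 0.2933.

{"api": "play_rows", "payload": {"motion": [[[0.0267,-0.032,0,0,0,0.0778],[0.0547,-0.0627,0,0,0,0.1556],[0.0827,-0.0947,0,0,0,0.2333],[0.1093,-0.1253,0,0,0,0.2933],[0.1373,-0.1573,0,0,0,0.2933],[0.164,-0.1893,0,0,0,0.2933],[0.192,-0.22,0,0,0,0.2933],[0.2187,-0.252,0,0,0,0.2933]]]}}

```text
time_s: 25.7
position: [0.382, 0.1038, 0.24]
tcp_rot: [[0.974, 0.226, -0.004], [0.226, -0.974, 0.0], [-0.004, -0.001, -1.0]]
force: [1.1, -0.4, 0.4]
opening: 0.692
grasp_force: 0.0
```

```bash
python3 - <<'E'
from h import *
s,T=where(); print((T.T@(np.array([.3845,.2375,.114])-s['position'])).round(4))
E
```

```text
25.7 pos [0.382  0.1038 0.24  ] station [-0.1817 -0.1633] yaw 13.03 zaxis [-0.004  0.    -1.   ] F [ 1.1 -0.4  0.4] op 60.2
[ 0.033  -0.1296  0.126 ]
```

In the tool's units: -0.13 m is -0.1733, 0.126 m is 0.168.

{"api": "play_rows", "payload": {"motion": [[[0.0107,-0.0427,0,0,0,0],[0.0213,-0.0867,0,0,0,0],[0.0333,-0.1293,0,0,0,0],[0.044,-0.1733,0,0,0,0],[0.044,-0.1733,0.0533,0,0,0],[0.044,-0.1733,0.1067,0,0,0],[0.044,-0.1733,0.1533,0,0,0],[0.044,-0.1733,0.168,0,0,0]]]}}

```text
time_s: 26.37
position: [0.3816, 0.2353, 0.1102]
tcp_rot: [[0.974, 0.227, -0.012], [0.227, -0.974, -0.004], [-0.012, 0.001, -1.0]]
force: [-0.9, 0.4, -0.5]
opening: 0.694
grasp_force: 0.0
```

{"api": "play_rows", "payload": {"motion": [[[0,0,0,0,0,0],[0,0,0,0,0,0],[0,0,0,0,0,0],[0,0,0,0,0,0],[0,0,0,0,0,0],[0,0,0,0,0,0],[0,0,0,0,0,0],[0,0,0,0,0,0]]], "fingers": 0.01}}

```text
time_s: 27.03
position: [0.3867, 0.2365, 0.1163]
tcp_rot: [[0.974, 0.226, 0.002], [0.226, -0.974, 0.001], [0.002, -0.0, -1.0]]
force: [-0.6, -0.2, 4.0]
opening: 0.217
grasp_force: 30.0
```

{"api": "play_rows", "payload": {"motion": [[[0,0,0,0,0,0],[0,0,0,0,0,0]]]}}

```text
time_s: 27.2
position: [0.3868, 0.2365, 0.1163]
tcp_rot: [[0.974, 0.226, 0.001], [0.226, -0.974, 0.0], [0.001, -0.0, -1.0]]
force: [-0.1, 0.5, 6.7]
opening: 0.216
grasp_force: 30.0
```

```bash
python3 - <<'E'
from h import *
where(); c=cap('wrist')
E
```

```text
27.2 pos [0.3868 0.2365 0.1163] station [-0.1472 -0.0351] yaw 13.04 zaxis [ 0.001  0.    -1.   ] F [-0.1  0.5  6.7] op 18.8
```

Gripped at station y −35 mm; close by 95 mm plus a little.

In the tool's units: 0.098 m is 0.1307, 0.095 m is 0.1267.

{"api": "play_rows", "payload": {"motion": [[[0,0.0133,0,0,0,0],[0,0.04,0,0,0,0],[0,0.0667,0,0,0,0],[0,0.0907,0,0,0,0],[0,0.108,0,0,0,0],[0,0.12,0,0,0,0],[0,0.1267,0,0,0,0],[0,0.1307,0,0,0,0]]]}}

```text
time_s: 27.92
position: [0.4084, 0.1439, 0.1163]
tcp_rot: [[0.976, 0.217, 0.001], [0.217, -0.976, 0.008], [0.002, -0.008, -1.0]]
force: [-3.8, 31.8, 6.7]
opening: 0.217
grasp_force: 30.0
```

In the tool's units: 0.001 m is 0.0013.

{"api": "play_rows", "payload": {"motion": [[[0,0.0013,0,0,0,0],[0,0.0013,0,0,0,0],[0,0.0013,0,0,0,0]]]}}

```text
time_s: 28.17
position: [0.4083, 0.144, 0.1163]
tcp_rot: [[0.976, 0.22, 0.001], [0.22, -0.976, 0.008], [0.003, -0.007, -1.0]]
force: [-2.1, 22.8, 6.2]
opening: 0.217
grasp_force: 30.0
```

```bash
python3 - <<'E'
from h import *
where()
E
```

```text
28.17 pos [0.4083 0.144  0.1163] station [-0.147 -0.13 ] yaw 12.69 zaxis [ 0.001  0.008 -1.   ] F [-2.1 22.8  6.2] op 18.9
```

Shut against the stop (station y −130 mm, 23 N). I release, rise and check.

In the tool's units: -0.15 m is -0.2, -0.003 m is -0.004.

{"api": "play_rows", "payload": {"motion": [[[0,-0.004,0,0,0,0],[0,-0.004,0,0,0,0],[0,-0.004,0,0,0,0],[0,-0.004,0,0,0,0],[0,-0.004,-0.0533,0,0,0],[0,-0.004,-0.1067,0,0,0],[0,-0.004,-0.16,0,0,0],[0,-0.004,-0.2,0,0,0]]], "fingers": 0.06}}

```text
time_s: 28.83
position: [0.4086, 0.1424, 0.268]
tcp_rot: [[0.974, 0.225, 0.002], [0.225, -0.974, -0.0], [0.002, 0.001, -1.0]]
force: [1.0, -0.3, -0.4]
opening: 0.667
grasp_force: 0.0
```

{"api": "play_rows", "payload": {"motion": [[[0,0,0,0,0,0],[0,0,0,0,0,0],[0,0,0,0,0,0],[0,0,0,0,0,0]]]}}

```text
time_s: 29.17
position: [0.4067, 0.1425, 0.2641]
tcp_rot: [[0.974, 0.225, -0.004], [0.225, -0.974, -0.0], [-0.004, -0.0, -1.0]]
force: [-0.3, -0.4, 0.2]
opening: 0.687
grasp_force: 0.0
```

```bash
python3 - <<'E'
from h import *
where(); c=cap('wrist')
for d in finder.recognise('wrist','gate_knob'): print('gate',d['confidence'],d['at'],S(d['at']))
c=cap('top','end.png'); plate()
m=finder.outline_of('top','gate')[0]['pixels']; p=np.array([S(onz(c,q[::-1],.072)) for q in np.argwhere(m)]); print('gate y',np.percentile(p[:,1],[2,98]))
for k in ['scraper','tray','dropper_a','flask']:
    for d in finder.recognise('top',k)[:3]: print(k,round(d['confidence'],2),d['at'])
f=c['frame']; print('opening brightness along y at x=0:',[(y,int(f[int(round(v)),int(round(u))].mean())) for y in (-.1,-.125,-.15,-.18,-.205) for u,v in [proj(c,np.r_[SR@[0,y]+ST,.072])]])
E
```

```text
29.17 pos [0.4067 0.1425 0.2641] station [-0.149  -0.1312] yaw 13.02 zaxis [-0.004 -0.    -1.   ] F [-0.3 -0.4  0.2] op 59.8
gate 0.7 [0.5191, 0.1402, 0.0708] [-0.03996788 -0.15877616]
top 1720 [ 0.023 -0.169] [-0.085 -0.215] [ 0.121 -0.119]
top 118 [0.002 0.007] [-0.017 -0.013] [0.022 0.028]
gate y [-0.208031   -0.11787644]
scraper 0.44 [0.4751, -0.2663, 0.0462]
scraper 0.42 [0.5015, -0.4153, 0.0268]
tray 0.74 [0.471, -0.2884, 0.0064]
dropper_a 0.66 [0.5795, -0.4527, 0.0515]
flask 0.79 [0.525, 0.3071, 0.1166]
opening brightness along y at x=0: [(-0.1, 91), (-0.125, 229), (-0.15, 230), (-0.18, 228), (-0.205, 230)]
```

View pics/end.png

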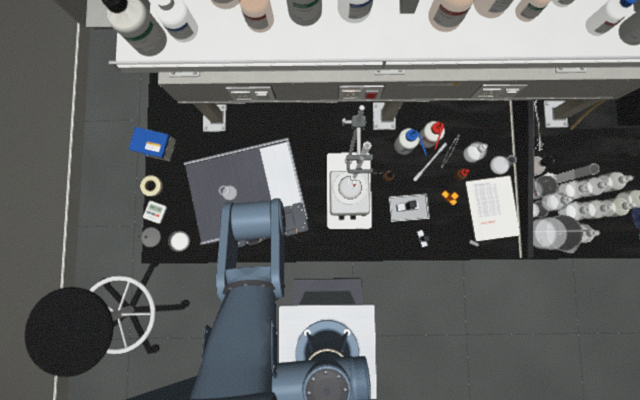

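The final view shows the gate strip fully shut at (285,180), the plate clear with the flask at (228,191), the scraper in its tray at (406,207), and the bottles in place. I am handing in.

```bash
python3 -c "
from rig import bot
print(bot.hand_in())"
```

```text
the job is handed in; nothing more can be done
None
```

I handed the job in at about 29 s, but no verdict came back. My last pictures show all four pieces in the bin, the gate shut against its stop, the scraper back upright in its tray, and the flask and dropper bottles where they were.

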